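# Snap the tray unit's cover shut all round

## Task

The clip-on cover of the light grey tray unit has sprung up along all four sides: press its rim down with a fingertip, one side after another, until every one of the four sections has clicked shut level with the corner blocks. Only press: do not lift the unit, push it out of its place or move its tray, and leave the keys, paperweight, comb and plate alone. Finish clear of everything.

Things in the scene. Friction and masses are not known exactly. Their poses are not given: they have to be found in the camera images.
- unit: Loose light grey plastic pull-out tray unit, 180 x 150 mm (x by y), 96 mm high, about 1 kg. Origin: centre of underside, z up; the tray faces its -x. Its clip-on cover has a fixed middle panel (116 x 86 mm, top at 90 mm), four fixed 30 mm square corner blocks (tops at 96 mm) and between them, one along each side, four separate snap-fit rim sections 30 mm wide that move only up and down.
- rim_near (a joint): Travel down of the rim section along the unit's front (-x) side, above the tray, in m: 0 = fully up (top 104 mm above the table, 8 mm proud of the corner blocks), 0.008 = clicked shut on its stop (top at 96 mm, level with the blocks). Starts at 0 to 0.003. A tight snap fit: it resists with about 7 N and stays where it is left, so it counts as shut only when pressed down to its stop.
- press_near (a point): Middle of the top face of the rim section along the unit's front (-x) side, above the tray: 86 mm long along that side, 30 mm wide, (-75, 0) mm from the unit's origin in the unit's x, y. The point goes down with the section. Its x axis points outward from the unit, z up.
- rim_far (a joint): Travel down of the rim section along its back (+x) side, in m: 0 = fully up (top 104 mm above the table, 8 mm proud of the corner blocks), 0.008 = clicked shut on its stop (top at 96 mm, level with the blocks). Starts at 0 to 0.003. A tight snap fit: it resists with about 7 N and stays where it is left, so it counts as shut only when pressed down to its stop.
- press_far (a point): Middle of the top face of the rim section along its back (+x) side: 86 mm long along that side, 30 mm wide, (75, 0) mm from the unit's origin in the unit's x, y. The point goes down with the section. Its x axis points outward from the unit, z up.
- rim_left (a joint): Travel down of the rim section along its left (+y) side, in m: 0 = fully up (top 104 mm above the table, 8 mm proud of the corner blocks), 0.008 = clicked shut on its stop (top at 96 mm, level with the blocks). Starts at 0 to 0.003. A tight snap fit: it resists with about 7 N and stays where it is left, so it counts as shut only when pressed down to its stop.
- press_left (a point): Middle of the top face of the rim section along its left (+y) side: 116 mm long along that side, 30 mm wide, (0, 60) mm from the unit's origin in the unit's x, y. The point goes down with the section. Its x axis points outward from the unit, z up.
- rim_right (a joint): Travel down of the rim section along its right (-y) side, in m: 0 = fully up (top 104 mm above the table, 8 mm proud of the corner blocks), 0.008 = clicked shut on its stop (top at 96 mm, level with the blocks). Starts at 0 to 0.003. A tight snap fit: it resists with about 7 N and stays where it is left, so it counts as shut only when pressed down to its stop.
- press_right (a point): Middle of the top face of the rim section along its right (-y) side: 116 mm long along that side, 30 mm wide, (0, -60) mm from the unit's origin in the unit's x, y. The point goes down with the section. Its x axis points outward from the unit, z up.
- tray (a joint): How far the tray of the unit is pulled out of its front, in m (0 = shut, starts 0.015 to 0.045). It slides easily. Its front is 146 mm wide and reaches from 6 to 66 mm above the table, below the cover. Not part of the job.
- keys: Pair of aluminium keys on a small ring, lying flat, about 70 x 50 mm, 5 mm high. Origin: middle of the underside. Bystander.
- paperweight: Clear glass dome paperweight, 66 mm across, 40 mm high. Origin: centre of the underside. Bystander.
- comb: Black plastic comb lying flat, 130 x 32 x 5 mm, long along its x. Origin: middle of the underside. Bystander.
- plate: White porcelain evil-eye plate, 110 mm across, 12 mm high. Origin: centre of the underside. Bystander.
There are look-alikes about, which are no part of the job. There is more than one size of the unit; the one meant has the size given above.

How it is judged (in metres and radians):
At the end, for the whole second after the job is handed in: All four rim sections are down by more than 6.5 of their 8 mm and stay so untouched, with the unit at rest, flat on the table (tilt under 0.05 rad) and within 30 mm of where it stood (value of joint each of rim_near, rim_far, rim_left, rim_right above 0.0065 m and linear speed of unit below 0.02 m/s and height (world z) of unit below 0.006 m and angle between unit's own z axis and vertical below 0.05 rad and distance of unit from where it was at the start of the episode below 0.03 m).
It fails at once if the tray unit is lifted or tipped (raised over 10 mm, or tilted over 0.15 rad) (height (world z) of unit above 0.01 m or angle between unit's own z axis and vertical above 0.15 rad).
It fails at once if the tray unit is pushed more than 30 mm from its place (distance of unit from where it was at the start of the episode above 0.03 m).
It fails at once if the tray is pushed shut or pulled out wide (below 5 mm or beyond 60 mm) (value of joint tray below 0.005 m or value of joint tray above 0.06 m).
It fails at once if the keys, paperweight, comb or plate is moved more than 25 mm (distance of any of keys, paperweight, comb, plate from where it was at the start of the episode above 0.025 m).
It also fails if it takes over 51 s, if anything falls off the work surface, if the arm or the gripper's body presses on something with over 40 N, if the wrist force passes 120 N, or if a joint passes its speed limit or range.

## Robot

A 6-joint arm with a two-finger parallel gripper is mounted at the origin on the work surface. World frame = base frame: x ahead of the robot, y to its left, z up, the work surface at z = 0. Lengths are in m, angles in degrees, forces in N, time in s.
With the tool pointing down it reaches from about 0.4 to 0.825 m from the base axis. Payload 7 kg.
Tool frame: the origin (TCP) lies on the centre line of the jaws, within the pads' length; the fingertips stand 14 mm ahead of it and the grasp point (between the pads) lies 5 mm behind it; z points along the fingers, y is the line along which they close (so a half turn about z gives the same grasp; the last joint's range is limited). The gripper opens to 88 mm and grips with 3 to 60 N. Pads are 19 mm wide; open, the fingers measure 130 mm over their backs; the gripper's body (78 mm by 193 mm) begins 47 mm behind the grasp point.
Start: joints at [85.892, 20.546, 0.682, 0, -70.136, -16.507], TCP at [0.238, 0.632, 0.241] pointing down, gripper open.
Joint ranges: [-176.03, 176.03], [-82.01, 121.73], [-58.28, 71.71], [-173.87, 95.51], [-174.79, -0.11], [-173.66, 173.66]. Speed limits (degrees/s): [136.94, 136.94, 172.46, 180, 180, 180].

## Interface

Orientations are given as [roll, pitch, yaw] about the fixed x, y, z axes, in that order (R = Rz(yaw) Ry(pitch) Rx(roll)).
In Python, from plant import r gives the robot as it stands.
- The arm moves only by the tool send_rows, never from a script. Its argument "steps" is a list of rows, each an object with "dp": the shift along the tool's x, y, z in mm, a list of three; "roll": the turn about the tool's z in rad; "jaw": the opening in per cent of the stroke, from 0 (shut) to 100 (fully open). In form: [{"dp": [tx, ty, tz], "roll": roll, "jaw": jaw}, ...]. A call has 1 to 5 rows; each row is the pose to reach, as a shift and turn from the pose commanded when the call began, along the tool's axes at that moment; what a row does not reach only later rows make up. A row lasts 1/8 s, in which the tool goes at most 62.5 mm and 10.7 degrees, less where a joint would pass 70% of its speed; a pose out of reach is approached as far as the arm can. A call with a gripper value outside its range is refused whole. The fingers move at their own pace and stop on an object; "newtons" is the grip in N (left out, the last holds). Time passes only in rows, so rows that repeat a pose let the fingers close. It gives the time, the measured TCP pose, the force, the opening and the grip force at its end, in the units of the state.
- r.get_state(): the state, without advancing time (a new reading comes with each control period).
- r.capture(name): name is "scene" or "top" or "wrist"; returns a dict with "image" (384x512x3 uint8, blue, green, red), "K" (3x3 intrinsics, pixels), "dist" ([k1, k2, p1, p2, k3] as OpenCV has them; the pictures are not rectified), "rvec" (rotation vector, rad) and "tvec" (3), from world to camera coordinates, as OpenCV has them. Camera axes: x right, y down, z forward; pixel columns grow to the right and rows downward; lengths in m; the calibration is good to about 2 mm. A picture is of the moment at which its call begins. There is no depth.
- r.close_job(): hands the job in; it is judged then, once.
The state is a dict: "time_s": time; "joints": joint angles; "qd": joint speeds; "joint_torque": joint torques, N m; "tcp_pos": TCP position; "eef_rot": TCP orientation; "contact_force": force on the tool from outside, world axes, zero at the start; "moment": the same for the moment, N m; "gripper_width": finger opening in m; "gripper_force": force on a finger pad.
Only numpy, scipy, OpenCV 4.12 (cv2) and the standard library are available. Lean on these libraries where they do the work, as an engineer would, in place of code of your own. Each camera call takes 0.05 s, during which the arm holds its last target. There are 200 camera calls.

## Working session

There is one attempt and no reset: what is moved stays moved. The work goes in short steps, Python scripts to look and compute and a tool call to move; the robot and the scene stay as the last step left them, time stands still between calls to the robot, and variables do not carry over. Pictures are saved under pics/ and viewed, at most 10 in all, crops included, and the job is handed in when it is done.

Besides the shell and the picture viewer there is one more tool, called after ">>>" as name(argument=value, ...) on one line, values as JSON. send_rows: Moves the arm, as the interface text tells. Its arguments: {"type":"object","properties":{"steps":{"type":"array","items":{"type":"object","properties":{"dp":{"type":"array","items":{"type":"number"}},"roll":{"type":"number"},"jaw":{"type":"number"}}}},"newtons":{"type":"number"}},"required":["steps"]}

```bash
mkdir -p pics; python3 - <<'E'
from plant import r
import cv2,numpy as np,pickle
d={n:r.capture(n) for n in("scene","top","wrist")}
pickle.dump(d,open('c0.pkl','wb'))
for n in("scene","top"): cv2.imwrite(f'pics/{n}0.png',cv2.resize(d[n]["image"],(768,576)))
for n in d:
  R=cv2.Rodrigues(np.array(d[n]["rvec"],float))[0];print(n,(-R.T@np.array(d[n]["tvec"]).ravel()).round(3),R[2].round(2))
print(r.get_state())
E
```

```text
scene [ 1.366 -0.263  0.931] [-0.63  0.38 -0.68]
top [0.484 0.194 1.664] [ 0.07 -0.   -1.  ]
wrist [0.317 0.602 0.382] [-0.29  0.11 -0.95]
{'time_s': 0.15, 'joints': array([ 8.58927249e+01,  2.05826517e+01,  6.45890789e-01, -1.29766606e-02,
       -7.01339204e+01, -1.65051558e+01]), 'qd': array([-0.02664101, -0.18794853,  0.12785359,  0.08780061,  0.05673544,
        0.02915678]), 'joint_torque': array([-1.91093946e-03, -5.83272314e+01,  2.93290722e+01,  7.00118065e+00,
        8.80477804e-03, -1.07426135e-04]), 'tcp_pos': array([0.23756008, 0.63145651, 0.23983632]), 'eef_rot': array([ 1.79928765e+02, -8.38449940e-03, -2.06168429e+01]), 'contact_force': array([-0.54786186,  0.7197251 ,  0.14776462]), 'moment': array([-0.02374663,  0.01857666, -0.02523752]), 'gripper_force': 0.0, 'gripper_width': 0.08752388148200717}
```

View pics/top0.png

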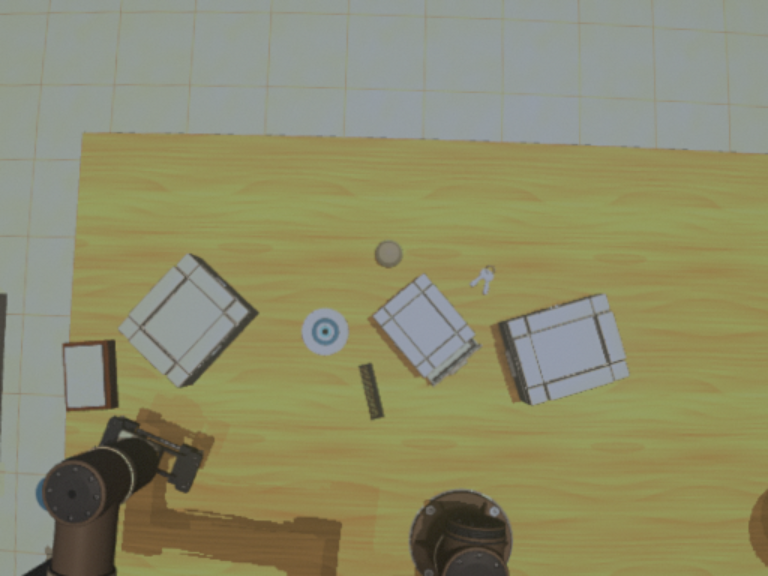

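View pics/scene0.png

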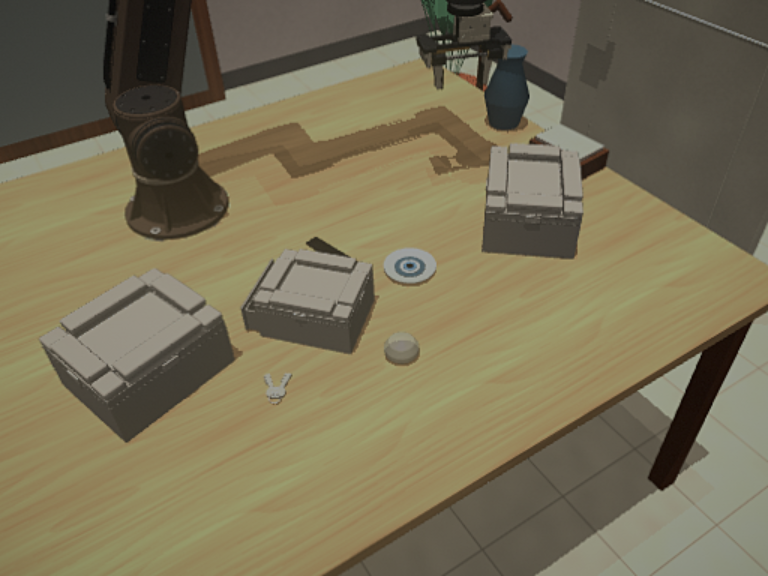

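The top view shows the smallest light grey unit at about (425,328), with its tray front towards the lower right at (455,362). The larger look-alikes are at (190,320) and (563,348). I'll measure the middle one.

```bash
cat > h.py <<'E'
import cv2,numpy as np
def ray(c,px,z):
    u=cv2.undistortPoints(np.array(px,float).reshape(-1,1,2),np.array(c["K"],float),np.array(c["dist"],float)).reshape(-1,2)
    R=cv2.Rodrigues(np.array(c["rvec"],float))[0]; o=-R.T@np.array(c["tvec"],float).ravel()
    d=np.c_[u,np.ones(len(u))]@R
    return (o+d*((z-o[2])/d[:,2])[:,None])[:,:2]
E
python3 - <<'E'
import pickle,cv2,numpy as np
from h import *
c=pickle.load(open('c0.pkl','rb'))["top"];im=c["image"]
hsv=cv2.cvtColor(im,cv2.COLOR_BGR2HSV)
m=((hsv[...,1]<60)&(hsv[...,2]>120)).astype(np.uint8)
m[:150]=0
m=cv2.morphologyEx(m,cv2.MORPH_CLOSE,np.ones((3,3)))
for k in cv2.findContours(m,cv2.RETR_EXTERNAL,cv2.CHAIN_APPROX_NONE)[0]:
    if cv2.contourArea(k)<300: continue
    p=ray(c,k.reshape(-1,2),0.096).astype(np.float32)
    print(cv2.contourArea(k),cv2.boundingRect(k),cv2.minAreaRect(p))
v=im[170:270,235:335]; cv2.imwrite('pics/crop0.png',cv2.resize(v,(600,600),interpolation=cv2.INTER_CUBIC))
print(hsv[217,283],hsv[248,300])
E
```

```text
756.5 (201, 205, 32, 32) ((0.4817326068878174, 0.3245472013950348), (0.10290775448083878, 0.10324175655841827), 1.6770274639129639)
3880.0 (339, 196, 81, 74) ((0.45840075612068176, -0.2197754681110382), (0.20123550295829773, 0.23856347799301147), 17.345949172973633)
2673.0 (249, 182, 73, 75) ((0.48942700028419495, 0.0943637490272522), (0.21491068601608276, 0.15117789804935455), 41.55300521850586)
3872.5 (79, 169, 86, 89) ((0.49732276797294617, 0.6437973380088806), (0.20225882530212402, 0.23751875758171082), 48.10285186767578)
10058.0 (0, 150, 70, 234) ((0.3054907023906708, 0.944974422454834), (0.8025467991828918, 0.25472524762153625), 2.4118285179138184)
[110  33 170] [ 19  29 125]
```

View pics/crop0.png

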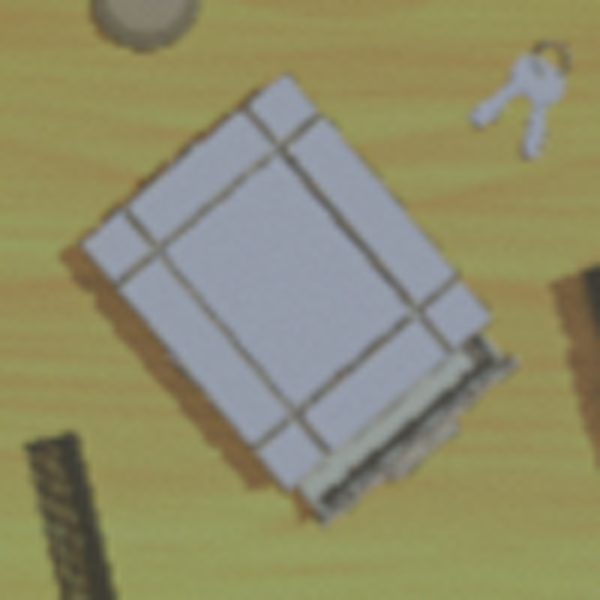

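```bash
python3 - <<'E'
import pickle,numpy as np
from h import *
from plant import r
from scipy.spatial.transform import Rotation as Ro
c=pickle.load(open('c0.pkl','rb'))["top"]
f=lambda q:(np.array(q)+.5)/6-.5+[235,170]
# back-right, back-left, front-left, front-right
P=ray(c,f([(285,73),(80,243),(295,490),(490,315)]),.096)
Q=ray(c,f([(280,148),(158,248),(297,410),(415,315)]),.092)
for A in(P,Q):
    print(A.mean(0),[np.linalg.norm(A[i]-A[i-1]).round(3) for i in range(4)])
    ex=A[0]+A[1]-A[2]-A[3];ey=A[1]+A[2]-A[0]-A[3];print(np.degrees([np.arctan2(ex[1],ex[0]),np.arctan2(ey[1],ey[0])-np.pi/2]))
s=c; S=pickle.load(open('c0.pkl','rb'))["scene"]
# cross-check by scene view: panel corners predicted; project centre
R=np.array(S["rvec"],float);g=np.r_[Q.mean(0),.09]
print(cv2.projectPoints(np.array([g]+[[*p,.092] for p in Q]),R,np.array(S["tvec"],float),np.array(S["K"],float),np.array(S["dist"],float))[0].reshape(-1,2)*1.5)
E
```

```text
[0.5018718  0.10547973] [np.float64(0.176), np.float64(0.148), np.float64(0.181), np.float64(0.145)]
[42.16567729 42.19829378]
[0.50180627 0.10530452] [np.float64(0.119), np.float64(0.088), np.float64(0.118), np.float64(0.084)]
[41.29111139 40.52256354]
[[313.73629995 283.08919809]
 [335.87746642 304.08996247]
 [351.86243886 272.61977484]
 [292.75905968 262.60407514]
 [274.42436064 291.51628449]]
```

>>> send_rows(steps=[{"dp": [38, 37, 0], "roll": 0.096, "jaw": 0}, {"dp": [76, 74, 0], "roll": 0.193, "jaw": 0}, {"dp": [114, 111, 0], "roll": 0.289, "jaw": 0}, {"dp": [152, 148, 0], "roll": 0.386, "jaw": 0}, {"dp": [190, 185, 0], "roll": 0.482, "jaw": 0}], newtons=20)

```text
time_s: 0.78
tcp_pos: [0.3508, 0.39, 0.2405]
eef_rot: [180.0, -0.0, -48.4]
contact_force: [1.0, 0.6, -0.2]
gripper_width: 0.0432
gripper_force: 0.0
```

>>> send_rows(steps=[{"dp": [0, 0, 0], "roll": 0, "jaw": 0}, {"dp": [0, 0, 0], "roll": 0, "jaw": 0}])

```text
time_s: 1.02
tcp_pos: [0.3505, 0.3917, 0.2407]
eef_rot: [-180.0, 0.0, -48.2]
contact_force: [0.3, -0.4, 0.9]
gripper_width: 0.0234
gripper_force: 0.0
```

>>> send_rows(steps=[{"dp": [52, 16, 0], "roll": 0, "jaw": 0}, {"dp": [104, 32, 20], "roll": 0, "jaw": 0}, {"dp": [156, 48, 45], "roll": 0, "jaw": 0}, {"dp": [208, 64, 70], "roll": 0, "jaw": 0}, {"dp": [254.5, 78, 90], "roll": 0, "jaw": 0}])

```text
time_s: 1.65
tcp_pos: [0.4622, 0.1494, 0.1495]
eef_rot: [180.0, 0.0, -48.1]
contact_force: [0.2, 0.6, 0.4]
gripper_width: 0.0007
gripper_force: 0.0
```

>>> send_rows(steps=[{"dp": [0, 0, 0], "roll": 0, "jaw": 0}, {"dp": [0, 0, 0], "roll": 0, "jaw": 0}, {"dp": [0, 0, 0], "roll": 0, "jaw": 0}, {"dp": [0, 0, 0], "roll": 0, "jaw": 0}])

```text
time_s: 2.15
tcp_pos: [0.4617, 0.1511, 0.151]
eef_rot: [-179.9, -0.0, -48.1]
contact_force: [-0.7, 0.3, 1.1]
gripper_width: 0.0004
gripper_force: 0.0
```

```bash
python3 - <<'E'
from plant import r
import cv2
d=r.capture("scene");cv2.imwrite('pics/s1.png',cv2.resize(d["image"][100:280,120:340],(770,630))[:600])
E
```

```text
(no output)
```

View pics/s1.png

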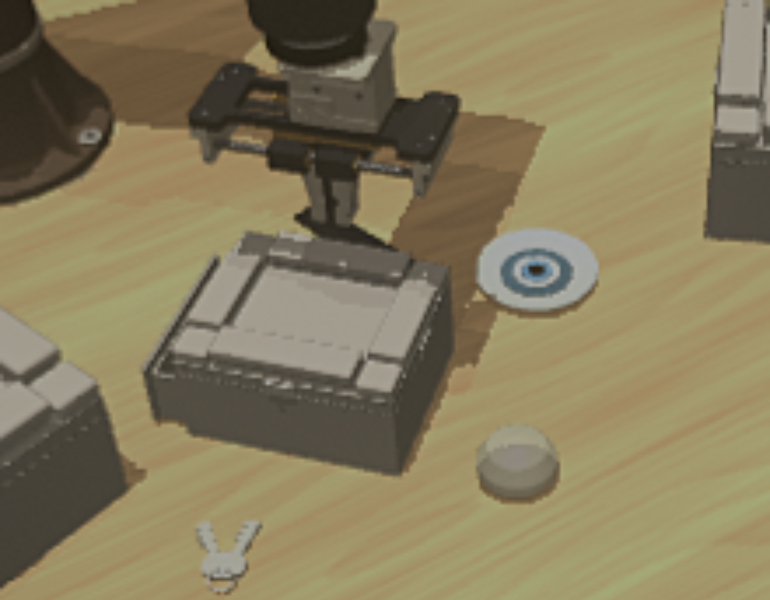

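The closed fingers at (330,225) hang above the left rim at (325,255). Pressing.

>>> send_rows(steps=[{"dp": [0, 0, 15], "roll": 0, "jaw": 0}, {"dp": [0, 0, 28], "roll": 0, "jaw": 0}, {"dp": [0, 0, 33], "roll": 0, "jaw": 0}, {"dp": [0, 0, 36], "roll": 0, "jaw": 0}, {"dp": [0, 0, 38], "roll": 0, "jaw": 0}])

```text
time_s: 2.82
tcp_pos: [0.4609, 0.1493, 0.1123]
eef_rot: [179.9, 0.0, -48.2]
contact_force: [-5.8, -0.6, 7.7]
gripper_width: 0.0003
gripper_force: 3.5
```

>>> send_rows(steps=[{"dp": [0, 0, 2], "roll": 0, "jaw": 0}, {"dp": [0, 0, 4], "roll": 0, "jaw": 0}, {"dp": [0, 0, 4], "roll": 0, "jaw": 0}, {"dp": [0, 0, 4], "roll": 0, "jaw": 0}])

```text
time_s: 3.32
tcp_pos: [0.461, 0.1493, 0.11]
eef_rot: [179.9, -0.0, -48.2]
contact_force: [-11.7, -1.6, 23.5]
gripper_width: 0.0007
gripper_force: 12.0
```

Left is on its stop: the tip is at 96 mm with 23 N. Now lift and move to the right side (+120 mm along tool x).

>>> send_rows(steps=[{"dp": [0, 0, -15], "roll": 0, "jaw": 0}, {"dp": [0, 0, -34], "roll": 0, "jaw": 0}, {"dp": [40, 0, -34], "roll": 0, "jaw": 0}, {"dp": [80, 0, -34], "roll": 0, "jaw": 0}, {"dp": [120, 0, -34], "roll": 0, "jaw": 0}])

```text
time_s: 3.95
tcp_pos: [0.5426, 0.0596, 0.1426]
eef_rot: [-180.0, -0.0, -48.2]
contact_force: [-0.1, 0.4, 1.1]
gripper_width: 0.0005
gripper_force: 0.0
```

>>> send_rows(steps=[{"dp": [0, 0, 0], "roll": 0, "jaw": 0}, {"dp": [0, 0, 20], "roll": 0, "jaw": 0}, {"dp": [0, 0, 25], "roll": 0, "jaw": 0}, {"dp": [0, 0, 28], "roll": 0, "jaw": 0}, {"dp": [0, 0, 30], "roll": 0, "jaw": 0}])

```text
time_s: 4.58
tcp_pos: [0.5405, 0.0602, 0.113]
eef_rot: [179.9, 0.0, -48.2]
contact_force: [-4.9, -1.6, 6.7]
gripper_width: 0.0006
gripper_force: 3.5
```

>>> send_rows(steps=[{"dp": [0, 0, 2], "roll": 0, "jaw": 0}, {"dp": [0, 0, 4], "roll": 0, "jaw": 0}, {"dp": [0, 0, 4], "roll": 0, "jaw": 0}, {"dp": [0, 0, 4], "roll": 0, "jaw": 0}])

```text
time_s: 5.08
tcp_pos: [0.5405, 0.0602, 0.1102]
eef_rot: [179.9, -0.0, -48.2]
contact_force: [-8.8, -0.8, 14.2]
gripper_width: 0.0003
gripper_force: 7.4
```

>>> send_rows(steps=[{"dp": [0, 0, 1.5], "roll": 0, "jaw": 0}, {"dp": [0, 0, -20], "roll": 0, "jaw": 0}, {"dp": [0, 0, -36], "roll": 0, "jaw": 0}, {"dp": [-30, -38, -36], "roll": 0, "jaw": 0}, {"dp": [-60, -75, -36], "roll": 0, "jaw": 0}])

```text
time_s: 5.7
tcp_pos: [0.558, 0.1564, 0.1456]
eef_rot: [-179.9, -0.0, -48.3]
contact_force: [0.9, -0.6, 0.6]
gripper_width: 0.0002
gripper_force: 0.0
```

>>> send_rows(steps=[{"dp": [0, 0, 0], "roll": 0, "jaw": 0}, {"dp": [0, 0, 20], "roll": 0, "jaw": 0}, {"dp": [0, 0, 26], "roll": 0, "jaw": 0}, {"dp": [0, 0, 30], "roll": 0, "jaw": 0}, {"dp": [0, 0, 32], "roll": 0, "jaw": 0}])

```text
time_s: 6.32
tcp_pos: [0.5574, 0.1547, 0.1133]
eef_rot: [180.0, -0.0, -48.2]
contact_force: [-4.5, -0.2, 6.6]
gripper_width: 0.0002
gripper_force: 3.4
```

>>> send_rows(steps=[{"dp": [0, 0, 2], "roll": 0, "jaw": 0}, {"dp": [0, 0, 5], "roll": 0, "jaw": 0}, {"dp": [0, 0, 5], "roll": 0, "jaw": 0}, {"dp": [0, 0, 5], "roll": 0, "jaw": 0}])

```text
time_s: 6.82
tcp_pos: [0.5574, 0.1547, 0.1101]
eef_rot: [-180.0, -0.0, -48.2]
contact_force: [-9.2, -1.0, 17.9]
gripper_width: 0.0006
gripper_force: 9.1
```

Now the near side: −150 mm in unit x, which is +150 mm along tool y.

>>> send_rows(steps=[{"dp": [0, 0, -20], "roll": 0, "jaw": 0}, {"dp": [0, 0, -37], "roll": 0, "jaw": 0}, {"dp": [0, 50, -37], "roll": 0, "jaw": 0}, {"dp": [0, 100, -37], "roll": 0, "jaw": 0}, {"dp": [0, 150, -37], "roll": 0, "jaw": 0}])

```text
time_s: 7.45
tcp_pos: [0.4448, 0.0542, 0.1451]
eef_rot: [-180.0, -0.0, -48.2]
contact_force: [0.6, 0.3, 0.4]
gripper_width: 0.0006
gripper_force: 0.0
```

>>> send_rows(steps=[{"dp": [0, 0, 0], "roll": 0, "jaw": 0}, {"dp": [0, 0, 20], "roll": 0, "jaw": 0}, {"dp": [0, 0, 26], "roll": 0, "jaw": 0}, {"dp": [0, 0, 30], "roll": 0, "jaw": 0}, {"dp": [0, 0, 32], "roll": 0, "jaw": 0}])

```text
time_s: 8.07
tcp_pos: [0.4462, 0.0554, 0.113]
eef_rot: [180.0, -0.0, -48.2]
contact_force: [-2.5, 0.3, 6.0]
gripper_width: 0.001
gripper_force: 3.5
```

>>> send_rows(steps=[{"dp": [0, 0, 2], "roll": 0, "jaw": 0}, {"dp": [0, 0, 5], "roll": 0, "jaw": 0}, {"dp": [0, 0, 5], "roll": 0, "jaw": 0}, {"dp": [0, 0, 5], "roll": 0, "jaw": 0}])

```text
time_s: 8.57
tcp_pos: [0.4463, 0.0554, 0.11]
eef_rot: [-180.0, -0.1, -48.2]
contact_force: [-11.0, -0.2, 28.0]
gripper_width: 0.0003
gripper_force: 14.0
```

Lift clear, then back out towards the open space near the start, over the unit's left side.

>>> send_rows(steps=[{"dp": [0, 0, -30], "roll": 0, "jaw": 0}, {"dp": [0, 0, -80], "roll": 0, "jaw": 0}, {"dp": [0, 0, -135], "roll": 0, "jaw": 0}, {"dp": [-50, 0, -145], "roll": 0, "jaw": 0}, {"dp": [-100, 0, -145], "roll": 0, "jaw": 0}])

```text
time_s: 9.2
tcp_pos: [0.3792, 0.1308, 0.2542]
eef_rot: [-179.8, 0.0, -48.4]
contact_force: [0.0, 0.7, 0.1]
gripper_width: 0.0005
gripper_force: 0.0
```

>>> send_rows(steps=[{"dp": [-50, 0, 0], "roll": 0, "jaw": 0}, {"dp": [-100, 0, 0], "roll": 0, "jaw": 0}, {"dp": [-150, 0, 0], "roll": 0, "jaw": 0}, {"dp": [-150, 0, 0], "roll": 0, "jaw": 0}, {"dp": [-150, 0, 0], "roll": 0, "jaw": 0}])

```text
time_s: 9.82
tcp_pos: [0.2791, 0.2419, 0.2528]
eef_rot: [-180.0, 0.0, -48.1]
contact_force: [-0.8, -0.1, -0.8]
gripper_width: 0.0006
gripper_force: 0.0
```

```bash
python3 - <<'E'
from plant import r
import cv2
d=r.capture("scene");cv2.imwrite('pics/s2.png',cv2.resize(d["image"][130:280,130:330],(800,600)))
E
```

```text
(no output)
```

View pics/s2.png

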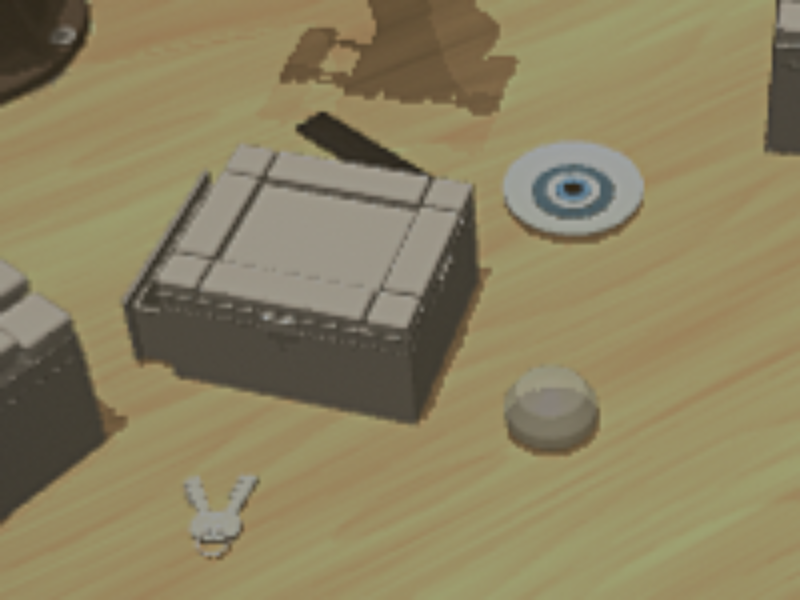

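The four rim sections at (340,180), (425,250), (290,290) and (210,215) are level with the corner blocks. The unit and tray are in place, the bystanders are untouched, and the arm is clear.

```bash
python3 -c "
from plant import r
print(r.close_job())"
```

```text
the job is handed in; nothing more can be done
None
```

All four rim sections are pressed down to their stops and look level with the corner blocks in the last picture; the unit, its tray and the bystanders look undisturbed, the arm finished clear, and the job is handed in (no verdict was returned).

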